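# Spring the texture roller into its bench stand

## Task

Lift the eight-sided wooden texture roller out of its cradle and fit it in the bench stand: push its sprung plunger into the open-topped slot to squeeze the spring, bring the fixed pin at the other end down in line with the round cup, and ease it back until the pin is home in the cup and the roller hangs level between the two. Go by feel and gently: do not ram the plunger against its stop, do not let the roller snap back or drop, and leave the other things on the table where they are.

Things in the scene. Friction and masses are not known exactly. Their poses are not given: they have to be found in the camera images.
- roller: Wooden roller, about 0.25 kg: faceted eight-sided barrel, 40 mm across flats, 110 mm long, lying level in the cradle, two flats upright. Origin: barrel centre; x axis: the roller's axis. At -x a FIXED steel pin, 10 mm in diameter, 14 mm long, ball nose 69 mm from the origin. At +x a SPRUNG steel plunger of the same diameter. The greased noses slide easily (friction 0.08).
- pin_nose (a point): Outermost point of the roller's fixed pin, on the roller's axis, 69 mm from the barrel's centre.
- plunger_root (a point): Where the sprung plunger leaves the barrel's +x end (55 mm from the barrel's centre, on the axis). The plunger sticks out 28 mm from here when free and can be pushed in 17 mm to a hard stop. The spring gives 2.5 N at first touch and 0.35 N more per mm: 4.6 N seated, 8.5 N at the stop, rigid beyond. This point does not move with the plunger.
- cradle: Fixed wooden cradle where the roller starts: base 110 x 90 x 12 mm, two V rests 10 mm thick, centred 43 mm either side of the middle along its x axis (76 mm free between them), tops 51 mm high. Roller axis 55 mm above the table along the cradle's x axis, plunger to +x. Origin: centre of its underside. Grip the barrel between the rests.
- stand: Fixed bench stand: plywood base 250 x 110 x 12 mm, origin at the centre of its underside, z up. On it a steel yoke with two upright ends, a round cup (-x) and a slot cup (+x), in line along the stand's x axis at y = 0, 90 mm above the table. The yoke is clamped up to 13 mm either way along x; this shift is NOT reported: feel for it. Never push it with over 30 N.
- cup_mark (a point): Point fixed to the stand, where the centre of the ROUND CUP's mouth is if the yoke sits in the middle (x = -61 mm, z = 90 mm; truly up to 13 mm off along x). Blind hole facing +x, 14 mm in diameter, 8 mm deep, 2 mm chamfer; its block is 26 mm wide, reaches 13 mm above the centre and 13 mm back from the mouth. To pass the mouth the pin needs the plunger pushed in over 14 mm.
- slot_mark (a point): Point fixed to the stand, where the SLOT CUP's back wall is at cup height if the yoke sits in the middle (x = +77 mm, z = 90 mm; truly off along x by the same shift as the cup: 138 mm from mouth to back wall). Slot 15 mm wide, 8 mm deep along x, open at the top and towards -x; floor 7 mm below the cup centre, walls up to 48 mm above it. Seated, both pins rest about 2 mm below cup centre.
- tool_cup: Bystander: terracotta cup, 72 mm across and 90 mm high, with wooden modelling tools standing in it to 160 mm; origin at the centre of its foot.
- sponge: Bystander: yellow sponge block 75 x 50 x 30 mm; origin at the centre of its underside.
- glaze_jar: Bystander: lidded glaze jar, 64 mm in diameter, 85 mm high; origin at the centre of its foot.
- batten: Bystander: flat wooden batten 30 x 240 x 12 mm; origin at the centre of its underside.

How it is judged:
By the outcome, as a careful person would: the job done as asked, in the order asked, and still so for the second after the job is handed in, with the robot touching nothing.
It also fails if it takes over 58 s, if anything falls off the work surface, if the arm or the gripper's body presses on something with over 40 N, if the wrist force passes 120 N, or if a joint passes its speed limit or range.

## Robot

A 7-joint arm with a two-finger parallel gripper is mounted at the origin on the work surface. World frame = base frame: x ahead of the robot, y to its left, z up, the work surface at z = 0. Lengths are in mm, angles in rad, forces in N, time in s.
With the tool pointing down it reaches from about 350 to 900 mm from the base axis. Payload 7.2 kg.
Tool frame: the origin (TCP) lies at the very end of the fingers, on their centre line; the grasp point (between the pads) lies 19 mm behind it (bot.grip_depth is the distance from the TCP to the grasp point, in mm); z points along the fingers, y is the line along which they close (so a half turn about z gives the same grasp; the last joint's range is limited). The gripper opens to 88 mm and grips with 3 to 60 N. Pads are 20 mm wide; open, the fingers measure 115 mm over their backs; the gripper's body (75 mm by 178 mm) begins 61 mm behind the grasp point.
Start: joints at [-1.325, 0.411, -0.013, 1.596, 0.006, 1.134, -0.082], TCP at [192.931, 594.48, 222.653] pointing down, gripper open.
Joint ranges: [-2.95, 2.95], [-0.29, 1.99], [-1.47, 1.44], [0.14, 2.54], [-1.03, 4.17], [0.13, 1.85], [-2.86, 2.86]. Speed limits (rad/s): [2.39, 2.39, 3.01, 3.01, 3.14, 3.14, 3.14].

## Interface

Orientations are given as a rotation vector (axis times angle).
In Python, from plant import telemetry, read_camera, bot gives the robot as it stands.
- The arm moves only by the tool drive_tool, never from a script. Its argument "plan" is a list of rows, each a list of 3 entries, a list of its own where there are three numbers: the shift along the tool's x, y, z in m, then the turn about the tool's z in rad, then the gripper's target within -1 to 1 (fully open at 1, half-way at 0, shut at -1). A call has 1 to 12 rows; each row shifts and turns the commanded pose from where the row before left it, along the tool's axes as they then stand; what a row does not reach is not made up. A row lasts 1/12 s, in which the tool goes at most 41.7 mm and 7.16 degrees, less where a joint would pass 70% of its speed; a pose out of reach is approached as far as the arm can. A call is refused whole if a number of a shift passes 0.0417 or a number of a turn 0.125, either way. A call with a gripper value outside its range is refused whole. The fingers move at their own pace and stop on an object; "force" is the grip in N (left out, the last holds). Time passes only in rows, so rows that do not move let the fingers close. It gives the time, the measured TCP pose, the force, the opening and the grip force at its end, in the units of the state.
- telemetry.state(): the state, without advancing time (a new reading comes with each control period).
- read_camera(name): name is "scene" or "top"; returns a dict with "image" (480x640x3 uint8, blue, green, red), "depth" (480x640 float32, mm along the optical axis (not along the pixel's ray), 0 where there is no reading), "K" (3x3 intrinsics, pixels), "D" ([k1, k2, p1, p2, k3] as OpenCV has them; the pictures are not rectified), "cam_to_world" (4x4, takes a point from camera to world coordinates). Camera axes: x right, y up, looking along -z (the intrinsics and any distortion apply to the point x, -y, -z); pixel columns grow to the right and rows downward; lengths in mm; the calibration is good to about 2 mm. A picture is of the moment at which its call begins.
- bot.job_done(): hands the job in; it is judged then, once.
The state is a dict: "clock": time; "qpos": joint angles; "qd": joint speeds; "tau": joint torques, N m; "tcp_pos": TCP position; "eef_rot": TCP orientation; "ft_force": force on the tool from outside, world axes, zero at the start; "torque": the same for the moment, N m; "grip_width": finger opening in mm; "gripper_force": force on a finger pad.
Only numpy, scipy, OpenCV 4.12 (cv2) and the standard library are available. Lean on these libraries where they do the work, as an engineer would, in place of code of your own. Each camera call takes 0.05 s, during which the arm holds its last target. There are 200 camera calls.

## Working session

There is one attempt and no reset: what is moved stays moved. The work goes in short steps, Python scripts to look and compute and a tool call to move; the robot and the scene stay as the last step left them, time stands still between calls to the robot, and variables do not carry over. Pictures are saved under pics/ and viewed, at most 10 in all, crops included, and the job is handed in when it is done.

Besides the shell and the picture viewer there is one more tool, called as name([rows], argument=value, ...), one row to a line, values as JSON. drive_tool: Moves the arm, as the interface text tells. Its arguments: {"type":"object","properties":{"plan":{"type":"array"},"force":{"type":"number"}},"required":["plan"]}

```bash
mkdir -p pics
python3 - <<'E'
from plant import telemetry, read_camera, bot
import cv2,numpy as np,pickle
d={}
for n in("scene","top"):
    c=read_camera(n);d[n]=c;cv2.imwrite(f"pics/{n}0.png",c["image"]);print(n,c["K"].tolist(),c["D"],c["cam_to_world"].round(3).tolist())
pickle.dump(d,open("d0.pkl","wb"))
s=telemetry.state();print(s)
E
```

```text
scene [[525.4002517939322, 0.0, 320.01794605100525], [0.0, 525.4002517939322, 240.4970534822176], [0.0, 0.0, 1.0]] [-0.01103128  0.          0.          0.          0.        ] [[0.049, -0.817, 0.574, 1057.524], [0.999, 0.048, -0.017, -8.692], [-0.013, 0.574, 0.819, 776.213], [0.0, 0.0, 0.0, 1.0]]
top [[458.11318440930876, 0.0, 316.24593120437413], [0.0, 458.11318440930876, 238.43779746513673], [0.0, 0.0, 1.0]] [-0.03093512  0.          0.          0.          0.        ] [[0.022, 0.997, -0.075, 496.815], [-1.0, 0.021, -0.016, -4.934], [-0.014, 0.075, 0.997, 872.714], [0.0, 0.0, 0.0, 1.0]]
{'clock': 0.1, 'qpos': array([-1.32521241,  0.41181326, -0.01271664,  1.59695616,  0.00557774,
        1.13431857, -0.08223495]), 'qd': array([-0.00012031, -0.00099601,  0.00130812, -0.00242014,  0.00120426,
        0.00159351, -0.00144144]), 'tau': array([ 3.38676255e-03, -5.89099932e+01,  6.44245706e-01, -2.91710293e+01,
       -5.37533092e-02,  1.44929951e-02,  5.18500588e-05]), 'tcp_pos': array([192.79719424, 594.03271567, 221.89901104]), 'eef_rot': array([-4.90872601e-01, -3.10285627e+00,  2.28172847e-03]), 'ft_force': array([ 0.69393057, -0.54782421,  0.21665532]), 'torque': array([-0.0045658 ,  0.02317863, -0.00989449]), 'gripper_force': 0.0, 'grip_width': 87.68513204620419}
```

View pics/top0.png

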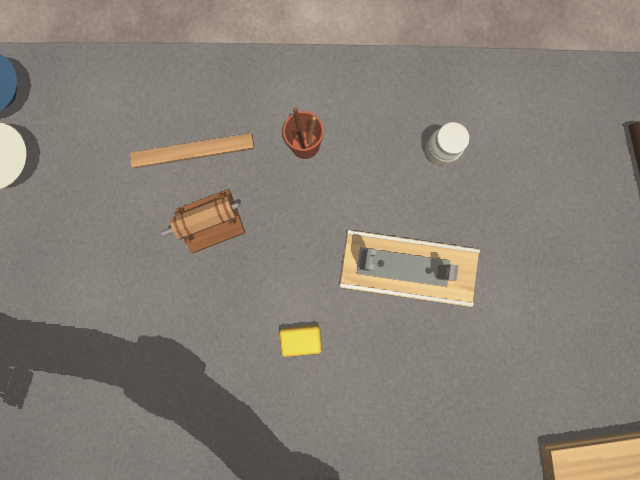

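View pics/scene0.png

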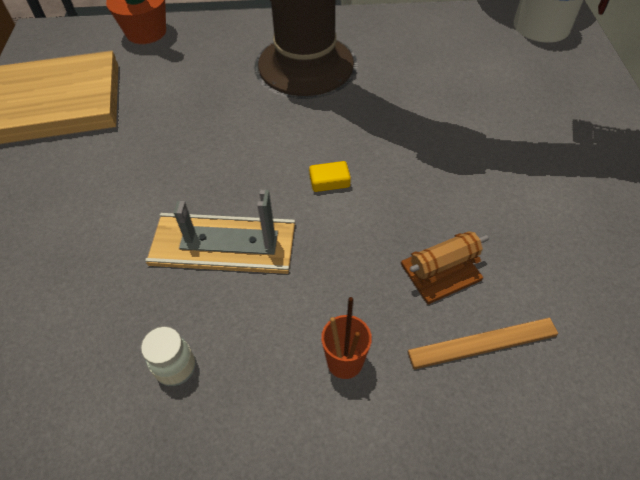

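Top view: roller around (203,217) with the longer end (plunger) apparently to the left (162,234). The stand is at (411,268), with the tall slot cup at (368,260) and the round cup at (447,271). I'll zoom in on these.

```bash
python3 - <<'E'
import cv2,numpy as np,pickle
d=pickle.load(open("d0.pkl","rb"))
t=d["top"]["image"]
a=cv2.resize(t[185:260,155:255],None,fx=4,fy=4,interpolation=cv2.INTER_CUBIC)
b=cv2.resize(t[225:310,335:485],None,fx=4,fy=4,interpolation=cv2.INTER_CUBIC)
im=np.zeros((600,800,3),np.uint8);im[:300,:400]=a;im[:][250:590,200:800]=b
im[:300,:400]=np.where(im[:300,:400]>=0,a,0);
im2=np.zeros((600,800,3),np.uint8);im2[:225,:300]=cv2.resize(a,(300,225));im2[:225,300:700]=0
im2[240:580,:600]=b
s=d["scene"]["image"];im2[:225,310:700]=cv2.resize(s[225:300,395:525],(390,225),interpolation=cv2.INTER_CUBIC)
cv2.imwrite("pics/crop0.png",im2)
E
cat > h.py <<'E'
import cv2,numpy as np
def ray(c,u,v):
    p=cv2.undistortPoints(np.array([[[u,v]]],float),c["K"],np.array(c["D"]))[0,0]
    T=c["cam_to_world"];return T[:3,3],T[:3,:3]@np.array([p[0],-p[1],-1.])
def onz(c,u,v,z):
    o,r=ray(c,u,v);return o+r*(z-o[2])/r[2]
def cloud(c):
    h,w=c["depth"].shape;vv,uu=np.mgrid[:h,:w]
    p=cv2.undistortPoints(np.stack([uu,vv],-1).reshape(-1,1,2).astype(float),c["K"],np.array(c["D"]))[:,0]
    z=c["depth"].reshape(-1,1);P=np.c_[p[:,:1]*z,-p[:,1:]*z,-z]
    T=c["cam_to_world"];return (P@T[:3,:3].T+T[:3,3]).reshape(h,w,3)
def tri(c1,p1,c2,p2):
    o1,r1=ray(c1,*p1);o2,r2=ray(c2,*p2)
    s=np.linalg.lstsq(np.c_[r1,-r2],o2-o1,rcond=None)[0]
    return (o1+r1*s[0]+o2+r2*s[1])/2,np.linalg.norm(o1+r1*s[0]-o2-r2*s[1])
E
python3 - <<'E'
import pickle,numpy as np
from h import *
d=pickle.load(open("d0.pkl","rb"))
for n in d:
    P=cloud(d[n]).reshape(-1,3);ok=d[n]["depth"].ravel()>0
    P=P[ok]
    def box(name,x0,x1,y0,y1,z0,z1):
        m=(P[:,0]>x0)&(P[:,0]<x1)&(P[:,1]>y0)&(P[:,1]<y1)&(P[:,2]>z0)&(P[:,2]<z1)
        Q=P[m]
        if len(Q)<5: print(n,name,len(Q));return
        c,s,a=cv2.minAreaRect(Q[:,:2].astype(np.float32)),0,0
        print(n,name,len(Q),Q.mean(0).round(1),"rect",np.round(c[0],1),np.round(c[1],1),round(c[2],1),"zmax",Q[:,2].max().round(1))
    box("roller",380,620,90,320,54,90)
    box("base",330,560,-330,-10,8,16)
    box("slotpost",330,560,-160,-10,120,150)
    box("cuppost",330,560,-330,-160,85,115)
    box("jar",600,800,-330,-100,75,100)
    box("toolcup",600,800,-40,140,60,170)
    box("sponge",250,380,-40,100,20,40)
    box("table",380,620,90,320,-5,5)
E
```

```text
scene roller 1586 [594.7 212.7  69.2] rect [589.4 216.8] [ 42.6 150. ] 22.6 zmax 79.5
scene base 4207 [ 512.2 -178.3   11.9] rect [ 510.6 -167.6] [251.8 111.2] 83.7 zmax 16.0
scene slotpost 221 [524.3 -80.3 132.9] rect [521.4 -80.9] [14.6 36.1] 82.8 zmax 140.1
scene cuppost 185 [ 506.6 -222.7   98.4] rect [ 503.7 -223.4] [14.3 28.5] 82.3 zmax 104.6
scene jar 1235 [ 741.3 -227.5   84. ] rect [ 739.5 -228.6] [55.7 55.6] 59.8 zmax 88.9
scene toolcup 1470 [744.   34.9  91.1] rect [744.5  34. ] [68.2 71.4] 84.9 zmax 164.1
scene sponge 449 [365.1  33.6  28.8] rect [361.6  33.4] [36.9 76.2] 1.2 zmax 33.0
scene table 10153 [488.5 197.7  -0.8] rect [500. 205.] [230.  239.9] 90.0 zmax 4.9
top roller 1535 [587.9 213.6  70.6] rect [585.2 217.8] [ 52.4 150.7] 16.9 zmax 80.6
top base 4554 [ 504.1 -175.8   12.6] rect [ 510.1 -167.4] [249.8 110.3] 82.8 zmax 16.0
top slotpost 158 [521.3 -79.4 137. ] rect [521.  -81.1] [14.2 32.9] 83.0 zmax 142.4
top cuppost 159 [ 503.  -221.2  101. ] rect [ 503.  -222.7] [14.4 26. ] 81.2 zmax 106.1
top jar 836 [ 737.5 -226.5   85.5] rect [ 738.3 -227.2] [55.3 54.6] 61.1 zmax 89.4
top toolcup 841 [746.8  34.9  92.1] rect [744.8  34.5] [70.5 70.6] 76.0 zmax 164.5
top sponge 737 [363.7  34.   29.7] rect [362.4  32.9] [35.7 75. ] 1.2 zmax 34.5
top table 12435 [4.817e+02 2.004e+02 3.000e-01] rect [500. 205.] [240. 230.] 0.0 zmax 5.0
```

View pics/crop0.png

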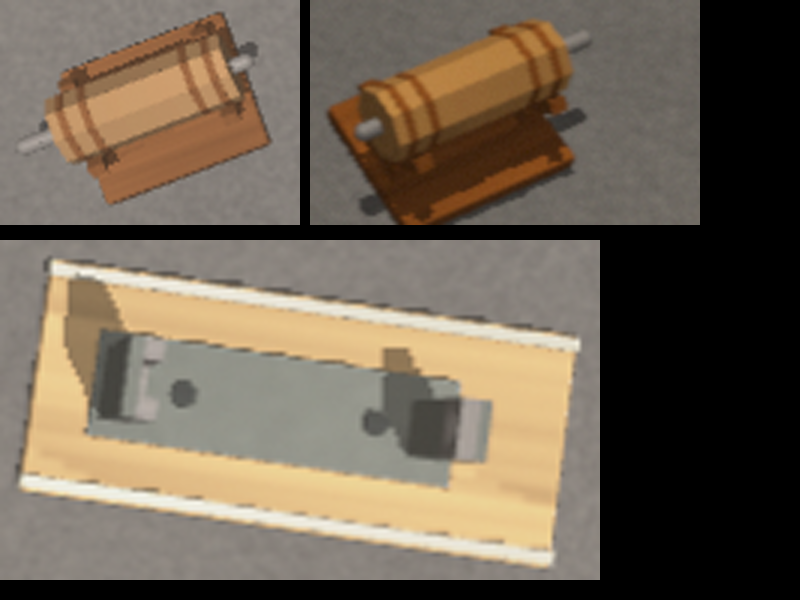

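Top crop: the plunger points left, tip at about (161,234), pin tip about (241,203). In the scene view the tips are at about (488,238) and (411,269). The stand's slot post is on the left and its round cup on the right, both well right of centre clamp — so shifted toward +x. Now the roller pose.

```bash
cat >> h.py <<'E'
def go(s,tgt,yaw):
    """turn (tool z) then shift in tool axes after turn"""
    from scipy.spatial.transform import Rotation as R
    M=R.from_rotvec(s["eef_rot"]).as_matrix();y0=np.arctan2(M[1,0],M[0,0])
    dt=-(np.radians(yaw)-y0);dt=(dt+np.pi)%(2*np.pi)-np.pi
    M2=M@R.from_euler('z',dt).as_matrix()
    return round(dt,4),(M2.T@(np.array(tgt)-s["tcp_pos"])/1000).round(4),np.degrees(y0).round(2),M[:,2].round(4)
E
python3 - <<'E'
import pickle
from h import *
from plant import telemetry
d=pickle.load(open("d0.pkl","rb"));t,s=d["top"],d["scene"]
a,e=tri(t,(161,234.3),s,(488.3,237.7));b,e2=tri(t,(240.7,203.3),s,(410.7,269.3))
print(a,e,b,e2,np.linalg.norm(a-b))
v=a-b;print(np.degrees(np.arctan2(v[1],v[0])),"ctr",b+v/np.linalg.norm(v)*69, onz(t,161,234.3,55),onz(t,240.7,203.3,55))
for n in d:
    P=cloud(d[n]).reshape(-1,3)
    m=(abs(P[:,0]-587)<70)&(abs(P[:,1]-215)<90)&(P[:,2]>71)&(P[:,2]<85);Q=P[m]
    r=cv2.minAreaRect(Q[:,:2].astype(np.float32));print(n,len(Q),r,cv2.fitLine(Q[:,:2].astype(np.float32),cv2.DIST_HUBER,0,.01,.01).ravel(),np.median(Q[:,2]))
    m=(abs(P[:,0]-587)<90)&(abs(P[:,1]-215)<90)&(P[:,2]>8)&(P[:,2]<16)
    print(" cradle",cv2.minAreaRect(P[m][:,:2].astype(np.float32)))
st=telemetry.state();print(go(st,[589,213,130],107.5))
E
```

```text
[560.26065588 289.61602286  51.85053809] 0.14911105306670394 [618.85814901 146.9949045   58.1139871 ] 3.390386391092988 154.3168182618647
112.33586179416538 ctr [592.65733    210.76538187  55.31339812] [560.02400464 288.56464524  55.        ] [619.20045538 145.84710894  55.        ]
scene 819 ((592.8062744140625, 211.4737548828125), (28.443313598632812, 111.2480239868164), 22.268617630004883) [ 3.8166025e-01 -9.2430270e-01  5.9315173e+02  2.0997395e+02] 74.0086677062186
 cradle ((592.8077392578125, 211.1301727294922), (89.675537109375, 111.17288970947266), 21.3652400970459)
top 898 ((591.0048828125, 212.99578857421875), (30.017162322998047, 111.20819854736328), 22.83206558227539) [ 3.7304223e-01 -9.2781436e-01  5.9093323e+02  2.1210535e+02] 74.9784848169133
 cradle ((591.7404174804688, 212.28944396972656), (90.84480285644531, 110.59123229980469), 21.823266983032227)
(np.float64(0.9516), array([-0.4824,  0.2634,  0.0923]), np.float64(162.02), array([-4.0e-04, -1.4e-03, -1.0e+00]))
```

drive_tool([
  [[0, 0, 0], 0.124, 1],
  [[0, 0, 0], 0.124, 1],
  [[0, 0, 0], 0.124, 1],
  [[0, 0, 0], 0.124, 1],
  [[0, 0, 0], 0.124, 1],
  [[0, 0, 0], 0.124, 1],
  [[0, 0, 0], 0.124, 1],
  [[-0.02, 0.009, 0], 0, 1],
  [[-0.034, 0.015, 0], 0, 1],
  [[-0.034, 0.015, 0], 0, 1],
  [[-0.034, 0.015, 0], 0, 1],
  [[-0.034, 0.015, 0], 0, 1],
], force=40)

```text
clock: 1.1
tcp_pos: [316.7, 474.8, 222.3]
eef_rot: [1.749, 2.609, -0.001]
ft_force: [1.3, 0.8, 0.1]
grip_width: 87.8
gripper_force: 0.0
```

drive_tool([
  [[-0.034, 0.015, 0.005], 0, 1],
  [[-0.034, 0.015, 0.005], 0, 1],
  [[-0.034, 0.015, 0.005], 0, 1],
  [[-0.034, 0.015, 0.005], 0, 1],
  [[-0.034, 0.015, 0.01], 0, 1],
  [[-0.034, 0.015, 0.01], 0, 1],
  [[-0.034, 0.015, 0.01], 0, 1],
  [[-0.034, 0.016, 0.01], 0, 1],
  [[-0.034, 0.016, 0.01], 0, 1],
  [[-0.034, 0.016, 0.01], 0, 1],
  [[0, 0, 0], 0, 1],
  [[0, 0, 0], 0, 1],
])

```text
clock: 2.1
tcp_pos: [587.3, 216.7, 141.4]
eef_rot: [-1.756, -2.605, 0.004]
ft_force: [-0.5, 0.7, 0.3]
grip_width: 87.5
gripper_force: 0.0
```

Run:
```python
from h import *
from plant import telemetry
s=telemetry.state();print(s["clock"],s["tcp_pos"],s["ft_force"],s["grip_width"],go(s,[592,212,37],112.2))
```

```text
2.1 [587.28388269 216.74006474 141.38198183] [-0.49201156  0.73560262  0.27745099] 87.52966481437763 (np.float64(-0.0033), array([-0.006 ,  0.0028,  0.1044]), np.float64(112.01), array([-0.0014, -0.002 , -1.    ]))
```

drive_tool([
  [[-0.006, 0.003, 0.01], -0.003, 1],
  [[0, 0, 0.025], 0, 1],
  [[0, 0, 0.025], 0, 1],
  [[0, 0, 0.025], 0, 1],
  [[0, 0, 0.015], 0, 1],
  [[0, 0, 0.004], 0, 1],
  [[0, 0, 0], 0, 1],
  [[0, 0, 0], 0, 1],
])

```text
clock: 2.77
tcp_pos: [591.5, 216.4, 39.2]
eef_rot: [1.744, 2.613, 0.001]
ft_force: [0.5, -0.3, 0.1]
grip_width: 87.8
gripper_force: 0.0
```

drive_tool([
  [[0, 0, 0], 0, 0.2],
  [[0, 0, 0], 0, 0],
  [[0, 0, 0], 0, -0.1],
  [[0, 0, 0], 0, -0.2],
  [[0, 0, 0], 0, -0.3],
  [[0, 0, 0], 0, -0.4],
  [[0, 0, 0], 0, -0.5],
  [[0, 0, 0], 0, -1],
  [[0, 0, 0], 0, -1],
  [[0, 0, 0], 0, -1],
  [[0, 0, 0], 0, -1],
  [[0, 0, 0], 0, -1],
], force=15)

```text
clock: 3.77
tcp_pos: [590.0, 214.7, 38.5]
eef_rot: [-1.745, -2.61, 0.004]
ft_force: [-5.3, -1.6, 4.6]
grip_width: 39.8
gripper_force: 15.0
```

drive_tool([
  [[0, 0, 0], 0, -1],
  [[0, 0, 0], 0, -1],
  [[0, 0, -0.003], 0, -1],
  [[0, 0, -0.005], 0, -1],
  [[0, 0, -0.008], 0, -1],
  [[0, 0, -0.01], 0, -1],
  [[0, 0, -0.015], 0, -1],
  [[0, 0, -0.02], 0, -1],
  [[0, 0, -0.025], 0, -1],
  [[0, 0, -0.025], 0, -1],
  [[0, 0, -0.015], 0, -1],
  [[0, 0, 0], 0, -1],
], force=40)

```text
clock: 4.77
tcp_pos: [593.9, 216.0, 169.5]
eef_rot: [1.745, 2.608, 0.01]
ft_force: [1.0, 0.3, -2.2]
grip_width: 40.0
gripper_force: 40.0
```

Run:
```python
from h import *
from plant import telemetry,read_camera
import pickle
s=telemetry.state()
d={n:read_camera(n) for n in("scene","top")};pickle.dump(d,open("d1.pkl","wb"))
cv2.imwrite("pics/lift.png",np.hstack([cv2.resize(d["scene"]["image"][140:300,360:560],(400,320)),cv2.resize(d["top"]["image"][140:300,100:300],(400,320))]))
s=telemetry.state();u=np.array([np.cos(np.radians(82.9)),np.sin(np.radians(82.9)),0])
o=np.array([510.3,-167.5,0])
# barrel centre so plunger tip (83 from centre) is 15 mm short of slot wall at 77+11.3
c=o+u*(88.3-83-8);print(c)
print(s["clock"],s["tcp_pos"],s["ft_force"],s["torque"],s["grip_width"],go(s,[c[0],c[1],160],82.9))
```

```text
[ 509.96627601 -170.17929623    0.        ]
4.8667 [591.72231944 215.507702   165.35136791] [ 0.57040341 -0.04771523 -2.61636595] [-0.11474078  0.01454522  0.07451909] 39.65217384262165 (np.float64(0.516), array([-0.3928, -0.0335,  0.0049]), np.float64(112.47), array([ 1.4e-03,  9.0e-04, -1.0e+00]))
```

View pics/lift.png

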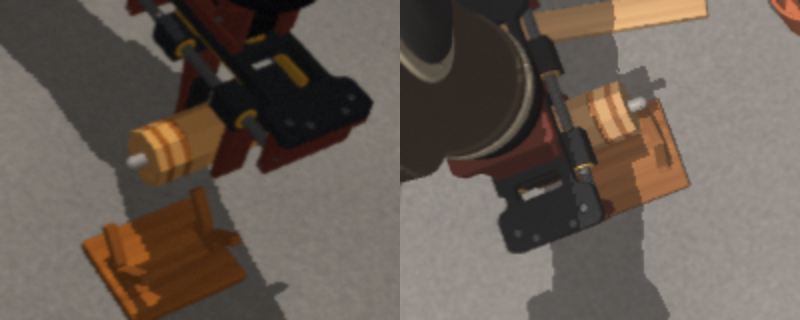

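Run:
```python
from h import *
import pickle
d=pickle.load(open("d1.pkl","rb"))
p,e=tri(d["top"],(223.5,189),d["scene"],(424.3,221));print("pin nose",p,e, onz(d["top"],223.5,189,184))
u=np.array([np.cos(np.radians(112.3)),np.sin(np.radians(112.3))]);g=np.array([591.7,215.5])
w=p[:2]-g;print("along",w@u,"perp",w@[u[1],-u[0]])
for n in d:
    P=cloud(d[n]).reshape(-1,3);m=(abs(P[:,0]-612)<40)&(abs(P[:,1]-165)<45)&(P[:,2]>170)&(P[:,2]<212);Q=P[m]
    w=Q[:,:2]-g;A=w@u;B=w@np.array([u[1],-u[0]])
    for a in(-70,-60,-54,-48,-42,-36,-30):
        k=(A>a-3)&(A<a+3)&(abs(B)<25)
        if k.sum()>3:print(n,a,k.sum(),"zmax",np.percentile(Q[k,2],97).round(1),"B",B[k].min().round(1),B[k].max().round(1))
```

```text
pin nose [620.72076521 149.51333701 188.50306152] 2.5457701089108826 [621.41949314 149.21854934 184.        ]
along -72.06360999252361 perp 1.8112482907473562
scene -70 29 zmax 191.6 B -2.2 6.4
scene -60 276 zmax 204.9 B -18.9 22.5
scene -54 131 zmax 206.8 B -17.7 22.9
scene -48 118 zmax 206.7 B -17.8 22.9
scene -42 117 zmax 206.7 B -17.7 22.3
scene -36 117 zmax 207.0 B -18.1 22.8
scene -30 118 zmax 206.4 B -18.6 22.8
top -70 19 zmax 189.7 B -3.4 5.2
top -60 102 zmax 205.8 B -18.1 21.8
top -54 116 zmax 205.7 B -18.8 21.7
top -48 113 zmax 205.8 B -18.9 21.4
top -42 116 zmax 206.0 B -18.7 21.7
top -36 114 zmax 205.9 B -18.9 21.6
top -30 115 zmax 205.7 B -19.0 21.4
```

drive_tool([
  [[0, 0, 0], 0.103, -1],
  [[0, 0, 0], 0.103, -1],
  [[0, 0, 0], 0.104, -1],
  [[0, 0, 0], 0.103, -1],
  [[0, 0, 0], 0.103, -1],
  [[-0.015, -0.002, 0], 0, -1],
  [[-0.03, -0.003, 0], 0, -1],
  [[-0.03, -0.003, 0], 0, -1],
  [[-0.03, -0.003, 0], 0, -1],
  [[-0.03, -0.003, 0], 0, -1],
  [[-0.03, -0.003, 0], 0, -1],
  [[-0.03, -0.003, 0], 0, -1],
])

```text
clock: 5.87
tcp_pos: [545.7, 21.9, 163.6]
eef_rot: [-2.351, -2.083, 0.003]
ft_force: [0.2, -0.5, -1.4]
grip_width: 40.0
gripper_force: 40.0
```

drive_tool([
  [[-0.03, -0.003, 0], 0, -1],
  [[-0.03, -0.003, 0], 0, -1],
  [[-0.03, -0.003, 0], 0, -1],
  [[-0.03, -0.003, 0], 0, -1],
  [[-0.03, -0.002, 0], 0, -1],
  [[-0.025, -0.001, 0], 0, -1],
  [[-0.015, 0, 0], 0, -1],
  [[-0.008, 0, 0], 0, -1],
  [[0, 0, 0], 0, -1],
  [[0, 0, 0], 0, -1],
  [[0, 0, 0], 0, -1],
  [[0, 0, 0], 0, -1],
])

```text
clock: 6.87
tcp_pos: [508.4, -168.8, 164.4]
eef_rot: [-2.351, -2.082, -0.0]
ft_force: [-0.1, 0.8, -2.1]
grip_width: 39.5
gripper_force: 40.0
```

```bash
cat > st.py <<'E'
from h import *
from plant import telemetry,read_camera
u=np.array([np.cos(np.radians(82.9)),np.sin(np.radians(82.9)),0]);n=np.array([u[1],-u[0],0]);o=np.array([510.3,-167.5,0])
s=telemetry.state();q=s["tcp_pos"]-o;F=s["ft_force"]
g=go(s,o+u*-4.8+[0,0,110.8],82.9)
print("t",round(s["clock"],2),"barrel x %.1f y %.1f axis z %.1f"%(q@u-3.2,q@n,q[2]+16.7),"F along,perp,z",np.round([F@u,F@n,F[2]],2),"torque",s["torque"].round(3),"dturn",g[0],g[1],g[3],"w",s["grip_width"])
E
python3 - <<'E'
from st import *
import pickle
d={k:read_camera(k) for k in("scene","top")};pickle.dump(d,open("d2.pkl","wb"))
cv2.imwrite("pics/pre.png",np.hstack([cv2.resize(d["scene"]["image"][130:290,140:340],(400,320)),cv2.resize(d["top"]["image"][190:350,310:510],(400,320))]))
E
```

```text
t 6.87 barrel x -4.7 y -1.7 axis z 181.1 F along,perp,z [ 0.79 -0.18 -2.15] torque [-0.078  0.097 -0.043] dturn 0.0026 [-0.0033  0.0018  0.0536] [-4.e-04  6.e-04 -1.e+00] w 39.540949732534855
```

View pics/pre.png

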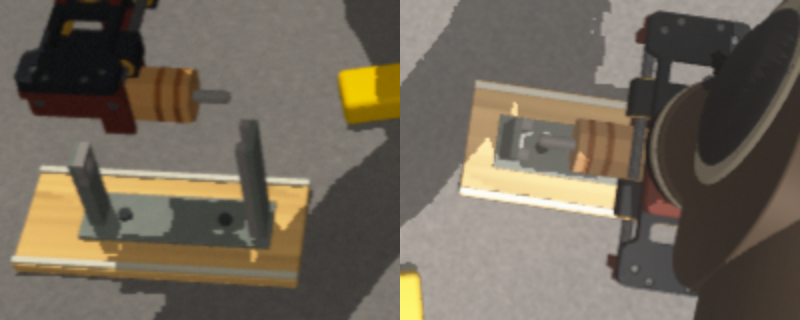

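The roller is held level over the stand. The plunger tip is at about scene (255,178) and top (380,262), just short of and above the slot.

Run:
```python
from st import *
import pickle
d=pickle.load(open("d2.pkl","rb"))
p,e=tri(d["top"],(380,261.7),d["scene"],(255,178.5));p=p-o;print("tip x y z",p@u,p@n,p[2],e)
for k in d:
    P=cloud(d[k]).reshape(-1,3)-o;A,B,Z=P@u,P@n,P[:,2]
    for a in(0,10,20,30,40,45,62,67,72):
        m=(abs(A-a)<2.5)&(abs(B)<30)&(Z>160)&(Z<215)
        if m.sum()>3:print(k,a,m.sum(),"B %.1f %.1f zmax %.1f"%(B[m].min(),B[m].max(),np.percentile(Z[m],97)))
    m=(abs(B)<30)&(Z>120)&(Z<145)&(A>70)&(A<105);print(k,"slot",m.sum(),"A",np.percentile(A[m],[2,98]).round(1),"B",np.percentile(B[m],[2,98]).round(1),Z[m].max())
    m=(abs(B)<4)&(Z>132)&(Z<145)&(A>70)&(A<105);print(k,"slot mid",m.sum(),A[m].round(0)[:20])
```

```text
t 6.97 barrel x -5.1 y -1.7 axis z 181.2 F along,perp,z [ 0.51  0.14 -2.44] torque [-0.081  0.079 -0.005] dturn 0.0021 [-0.0029  0.0017  0.0537] [-2.e-04  3.e-04 -1.e+00] w 39.76066818555448
tip x y z 77.16548207570524 -3.9690461720766637 176.64180859859022 1.8782989023871606
scene 0 23 B 26.8 29.4 zmax 181.8
scene 10 107 B -26.4 28.2 zmax 202.5
scene 20 89 B -8.4 21.0 zmax 201.5
scene 30 90 B -9.9 20.5 zmax 201.9
scene 40 89 B -9.8 20.4 zmax 202.0
scene 45 91 B -16.6 21.0 zmax 201.5
scene 62 25 B -4.1 4.9 zmax 186.0
scene 67 21 B -3.3 4.7 zmax 186.0
scene 72 22 B -5.0 4.7 zmax 186.1
scene slot 229 A [80.5 94.4] B [-15.6  17.7] 140.84608957574892
scene slot mid 16 [91. 93. 88. 90. 92. 93. 94. 89. 90. 92. 93. 94. 89. 91. 92. 94.]
top 0 9 B -19.1 18.4 zmax 197.9
top 10 16 B -19.2 25.8 zmax 195.4
top 20 92 B -20.6 18.9 zmax 202.9
top 30 97 B -20.6 19.0 zmax 203.2
top 40 93 B -20.5 19.0 zmax 203.9
top 45 92 B -21.1 18.1 zmax 203.2
top 62 25 B -5.5 3.8 zmax 188.5
top 67 21 B -5.8 3.3 zmax 187.5
top 72 22 B -5.6 3.9 zmax 187.7
top slot 158 A [80.6 94.2] B [-16.   15.6] 141.169362352613
top slot mid 23 [93. 92. 94. 93. 91. 90. 89. 94. 93. 91. 90. 88. 94. 93. 91. 90. 88. 94.
 93. 91.]
```

drive_tool([
  [[-0.003, 0.001, 0], 0.002, -1],
  [[0, 0, 0.008], 0, -1],
  [[0, 0, 0.012], 0, -1],
  [[0, 0, 0.012], 0, -1],
  [[0, 0, 0.012], 0, -1],
  [[0, 0, 0.006], 0, -1],
  [[0, 0, 0.003], 0, -1],
  [[0, 0, 0], 0, -1],
  [[0, 0, 0], 0, -1],
  [[0, 0, 0], 0, -1],
])

```text
clock: 7.8
tcp_pos: [509.2, -173.6, 112.1]
eef_rot: [2.356, 2.077, 0.001]
ft_force: [0.1, -1.7, -1.9]
grip_width: 39.8
gripper_force: 40.0
```

```bash
python3 st.py
```

```text
t 7.8 barrel x -9.4 y -0.4 axis z 128.8 F along,perp,z [-1.66  0.32 -1.94] torque [-0.082  0.066  0.027] dturn -0.0022 [0.0014 0.0004 0.0013] [ 9.e-04 -2.e-04 -1.e+00] w 39.83382169247979
```

drive_tool([
  [[0.002, 0, 0], 0, -1],
  [[0.002, 0, 0], 0, -1],
  [[0.002, 0, 0], 0, -1],
  [[0.002, 0, 0], 0, -1],
  [[0.002, 0, 0.001], 0, -1],
  [[0.001, 0, 0], 0, -1],
  [[0.001, 0, 0], 0, -1],
  [[0, 0, 0], 0, -1],
  [[0, 0, 0], 0, -1],
  [[0, 0, 0], 0, -1],
])

```text
clock: 8.63
tcp_pos: [510.3, -161.7, 110.6]
eef_rot: [2.357, 2.077, -0.0]
ft_force: [0.7, 0.3, -3.2]
grip_width: 40.0
gripper_force: 40.0
```

```bash
python3 st.py
```

```text
t 8.63 barrel x 2.6 y -0.8 axis z 127.3 F along,perp,z [ 0.43  0.7  -3.18] torque [-0.029  0.056  0.006] dturn -0.0022 [-0.0106  0.0008 -0.0002] [-1.e-04 -1.e-04 -1.e+00] w 40.04526699742419
```

drive_tool([
  [[0.001, 0, 0], 0, -1],
  [[0, 0, 0], 0, -1],
  [[0, 0, 0], 0, -1],
  [[0, 0, 0], 0, -1],
])

```text
clock: 8.97
tcp_pos: [510.4, -160.6, 110.6]
eef_rot: [2.357, 2.077, 0.0]
ft_force: [0.4, 0.0, -1.4]
grip_width: 39.3
gripper_force: 40.0
```

```bash
python3 st.py
```

```text
t 8.97 barrel x 3.7 y -0.7 axis z 127.3 F along,perp,z [ 0.08  0.37 -1.4 ] torque [-0.054  0.092 -0.042] dturn -0.0021 [-0.0117  0.0007 -0.0002] [ 0. -0. -1.] w 39.27296570589005
```

drive_tool([
  [[0.001, 0, 0], 0, -1],
  [[0.001, 0, 0], 0, -1],
  [[0, 0, 0], 0, -1],
  [[0, 0, 0], 0, -1],
])

```text
clock: 9.3
tcp_pos: [510.6, -159.0, 110.7]
eef_rot: [2.357, 2.077, -0.0]
ft_force: [0.4, -3.2, -2.4]
grip_width: 39.8
gripper_force: 40.0
```

```bash
python3 st.py
```

```text
t 9.3 barrel x 5.3 y -0.7 axis z 127.4 F along,perp,z [-3.15  0.79 -2.44] torque [-0.683  0.174  0.022] dturn -0.0024 [-0.0133  0.0007 -0.0001] [ 1.e-04 -5.e-04 -1.e+00] w 39.82643757082539
```

drive_tool([
  [[0.001, 0, 0], 0, -1],
  [[0.001, 0, 0], 0, -1],
  [[0.001, 0, 0], 0, -1],
  [[0.001, 0, 0], 0, -1],
  [[0.001, 0, 0], 0, -1],
  [[0, 0, 0], 0, -1],
  [[0, 0, 0], 0, -1],
  [[0, 0, 0], 0, -1],
])

```text
clock: 9.97
tcp_pos: [511.3, -153.8, 110.6]
eef_rot: [2.357, 2.077, -0.0]
ft_force: [0.0, -4.6, -2.1]
grip_width: 39.5
gripper_force: 40.0
```

```bash
python3 st.py
```

```text
t 9.97 barrel x 10.6 y -0.7 axis z 127.3 F along,perp,z [-4.57  0.59 -2.14] torque [-1.107e+00  1.920e-01  1.000e-03] dturn -0.0023 [-0.0186  0.0007 -0.0002] [ 0.e+00 -2.e-04 -1.e+00] w 39.46629683083868
```

drive_tool([
  [[0.001, 0, 0], 0, -1],
  [[0.001, 0, 0], 0, -1],
  [[0.001, 0, 0], 0, -1],
  [[0.001, 0, 0], 0, -1],
  [[0.001, 0, 0], 0, -1],
  [[0, 0, 0], 0, -1],
  [[0, 0, 0], 0, -1],
  [[0, 0, 0], 0, -1],
])

```text
clock: 10.63
tcp_pos: [511.8, -149.3, 110.7]
eef_rot: [2.357, 2.076, -0.001]
ft_force: [-0.7, -6.7, -2.3]
grip_width: 39.4
gripper_force: 40.0
```

```bash
python3 st.py
```

```text
t 10.63 barrel x 15.0 y -0.7 axis z 127.4 F along,perp,z [-6.74  0.09 -2.33] torque [-1.431  0.31  -0.014] dturn -0.0025 [-0.023   0.0007 -0.0001] [ 1.e-04 -8.e-04 -1.e+00] w 39.35719911091697
```

drive_tool([
  [[0.001, 0, 0], 0, -1],
  [[0.001, 0, 0], 0, -1],
  [[0.001, 0, 0], 0, -1],
  [[0.001, 0, 0], 0, -1],
  [[0.0005, 0, 0], 0, -1],
  [[0, 0, 0], 0, -1],
  [[0, 0, 0], 0, -1],
  [[0, 0, 0], 0, -1],
])

```text
clock: 11.3
tcp_pos: [512.4, -145.4, 110.7]
eef_rot: [2.357, 2.075, -0.001]
ft_force: [-1.2, -7.7, -3.3]
grip_width: 39.3
gripper_force: 40.0
```

Run:
```python
from st import *
import pickle
d={k:read_camera(k) for k in("scene","top")};pickle.dump(d,open("d3.pkl","wb"))
cv2.imwrite("pics/squeeze.png",np.hstack([cv2.resize(d["scene"]["image"][150:270,150:300],(400,320)),cv2.resize(d["top"]["image"][190:350,330:530],(400,320))]))
```

```text
t 11.3 barrel x 19.0 y -0.7 axis z 127.4 F along,perp,z [-7.77 -0.2  -3.27] torque [-1.699  0.288 -0.009] dturn -0.003 [-0.027   0.0007 -0.    ] [ 2.0e-04 -1.3e-03 -1.0e+00] w 39.253584201125776
```

View pics/squeeze.png

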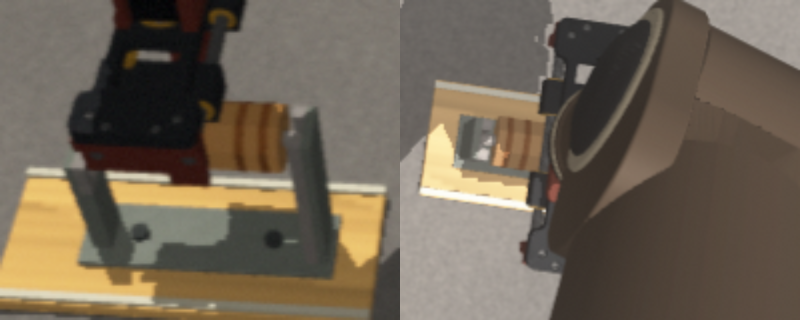

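The plunger is in the slot, with about 14.5–15 mm of squeeze. I'll add a touch more and then descend in stages.

drive_tool([
  [[0.0005, 0, 0], 0, -1],
  [[0.0004, 0, 0], 0, -1],
  [[0, 0, 0.001], 0, -1],
  [[0, 0, 0.002], 0, -1],
  [[0, 0, 0.003], 0, -1],
  [[0, 0, 0.003], 0, -1],
  [[0, 0, 0.002], 0, -1],
  [[0, 0, 0.002], 0, -1],
  [[0, 0, 0.001], 0, -1],
  [[0, 0, 0], 0, -1],
  [[0, 0, 0], 0, -1],
  [[0, 0, 0], 0, -1],
])

```text
clock: 12.4
tcp_pos: [512.8, -144.7, 96.8]
eef_rot: [2.357, 2.075, -0.001]
ft_force: [0.7, -9.0, -3.0]
grip_width: 39.5
gripper_force: 40.0
```

```bash
python3 st.py
```

```text
t 12.4 barrel x 19.8 y -0.4 axis z 113.5 F along,perp,z [-8.87  1.84 -3.01] torque [-1.886  0.047 -0.058] dturn -0.0032 [-0.0278  0.0004 -0.014 ] [ 8.0e-04 -1.6e-03 -1.0e+00] w 39.48961436460778
```

drive_tool([
  [[0, 0, 0], 0, -1],
])

```text
clock: 12.48
tcp_pos: [512.8, -144.6, 96.8]
eef_rot: [2.357, 2.075, -0.001]
ft_force: [-0.0, -8.5, -3.4]
grip_width: 39.7
gripper_force: 40.0
```

```bash
python3 st.py
```

```text
t 12.48 barrel x 19.8 y -0.4 axis z 113.5 F along,perp,z [-8.47  1.03 -3.43] torque [-1.826  0.089 -0.073] dturn -0.0032 [-0.0278  0.0004 -0.014 ] [ 8.0e-04 -1.6e-03 -1.0e+00] w 39.71376412107452
```

drive_tool([
  [[0, 0, 0], 0, -1],
])

```text
clock: 12.57
tcp_pos: [512.7, -144.7, 96.7]
eef_rot: [2.357, 2.075, -0.001]
ft_force: [-0.5, -8.2, -3.8]
grip_width: 39.8
gripper_force: 40.0
```

```bash
python3 st.py
```

```text
t 12.57 barrel x 19.8 y -0.4 axis z 113.4 F along,perp,z [-8.21  0.51 -3.77] torque [-1.859  0.074 -0.093] dturn -0.0033 [-0.0278  0.0004 -0.014 ] [ 7.0e-04 -1.6e-03 -1.0e+00] w 39.81897890763842
```

drive_tool([
  [[-0.0005, 0.0004, 0], 0, -1],
  [[0, 0, 0.001], 0, -1],
  [[0, 0, 0.002], 0, -1],
  [[0, 0, 0.002], 0, -1],
  [[0, 0, 0.002], 0, -1],
  [[0, 0, 0], 0, -1],
  [[0, 0, 0], 0, -1],
])

```text
clock: 13.15
tcp_pos: [513.0, -145.2, 89.7]
eef_rot: [2.357, 2.075, -0.001]
ft_force: [-0.1, -7.7, -4.2]
grip_width: 39.5
gripper_force: 40.0
```

```bash
python3 st.py
```

```text
t 13.15 barrel x 19.3 y -0.0 axis z 106.4 F along,perp,z [-7.65  0.9  -4.17] torque [-1.844  0.109 -0.049] dturn -0.0032 [-0.0273  0.0001 -0.0211] [ 6.0e-04 -1.5e-03 -1.0e+00] w 39.47851768817603
```

drive_tool([
  [[0, 0, 0.001], 0, -1],
  [[0, 0, 0.002], 0, -1],
  [[0, 0, 0], 0, -1],
  [[0, 0, 0], 0, -1],
])

```text
clock: 13.48
tcp_pos: [513.1, -145.2, 86.7]
eef_rot: [2.357, 2.075, -0.001]
ft_force: [-1.1, -7.6, -3.8]
grip_width: 40.0
gripper_force: 40.0
```

```bash
python3 st.py
```

```text
t 13.48 barrel x 19.3 y 0.0 axis z 103.4 F along,perp,z [-7.7  -0.14 -3.83] torque [-1.864  0.085 -0.03 ] dturn -0.0032 [-0.0273  0.     -0.0241] [ 7.0e-04 -1.6e-03 -1.0e+00] w 40.008994907903066
```

drive_tool([
  [[0, 0, 0.001], 0, -1],
  [[0, 0, 0.002], 0, -1],
  [[0, 0, 0.002], 0, -1],
  [[0, 0, 0.002], 0, -1],
  [[0, 0, 0.001], 0, -1],
  [[0, 0, 0], 0, -1],
  [[0, 0, 0], 0, -1],
])

```text
clock: 14.07
tcp_pos: [513.2, -145.2, 78.8]
eef_rot: [2.357, 2.075, -0.0]
ft_force: [-0.2, -6.8, -2.9]
grip_width: 39.8
gripper_force: 40.0
```

```bash
python3 st.py
```

```text
t 14.07 barrel x 19.3 y 0.1 axis z 95.5 F along,perp,z [-6.77  0.65 -2.89] torque [-1.769  0.118 -0.128] dturn -0.0033 [-0.0274 -0.0001 -0.032 ] [ 9.0e-04 -1.5e-03 -1.0e+00] w 39.81703041513998
```

drive_tool([
  [[0, 0, 0.001], 0, -1],
  [[0, 0, 0.002], 0, -1],
  [[0, 0, 0.002], 0, -1],
  [[0, 0, 0], 0, -1],
  [[0, 0, 0], 0, -1],
  [[0, 0, 0], 0, -1],
])

```text
clock: 14.57
tcp_pos: [513.1, -145.2, 73.7]
eef_rot: [2.357, 2.075, -0.001]
ft_force: [-0.4, -7.8, -3.1]
grip_width: 39.8
gripper_force: 40.0
```

Run:
```python
from st import *
import pickle
d={k:read_camera(k) for k in("scene","top")};pickle.dump(d,open("d4.pkl","wb"))
cv2.imwrite("pics/low.png",cv2.resize(d["scene"]["image"][160:280,140:300],(800,600),interpolation=cv2.INTER_CUBIC))
```

```text
t 14.57 barrel x 19.3 y 0.0 axis z 90.4 F along,perp,z [-7.83  0.61 -3.05] torque [-1.806  0.123 -0.113] dturn -0.0033 [-0.0274  0.     -0.0371] [ 7.0e-04 -1.5e-03 -1.0e+00] w 39.779816335804725
```

View pics/low.png

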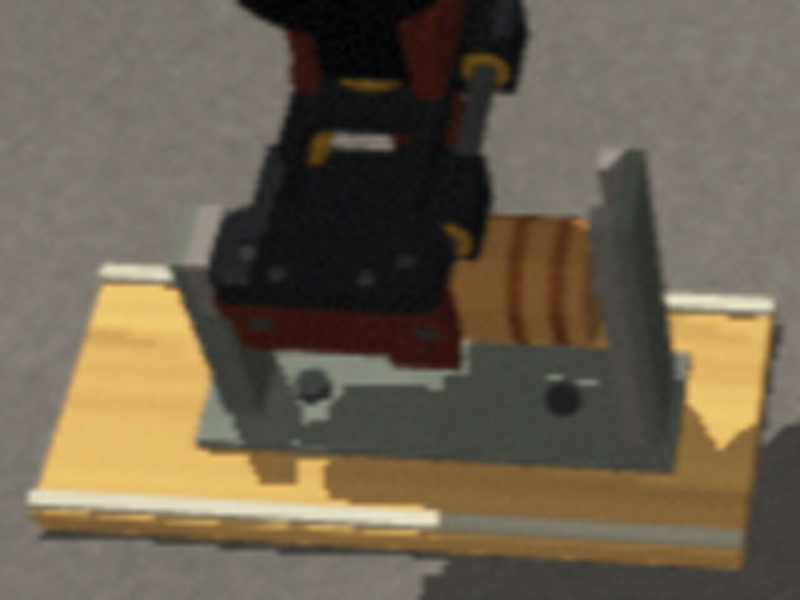

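Roller is at cup height between the posts, with no upward contact felt. Easing back.

drive_tool([
  [[-0.0005, 0, 0.0005], 0, -1],
  [[-0.001, 0, 0], 0, -1],
  [[-0.001, 0, 0], 0, -1],
  [[-0.0005, 0, 0], 0, -1],
  [[0, 0, 0], 0, -1],
  [[0, 0, 0], 0, -1],
  [[0, 0, 0], 0, -1],
])

```text
clock: 15.25
tcp_pos: [512.8, -147.8, 73.3]
eef_rot: [2.357, 2.075, -0.0]
ft_force: [0.1, -6.6, -1.8]
grip_width: 39.6
gripper_force: 40.0
```

```bash
python3 st.py
```

```text
t 15.25 barrel x 16.7 y 0.1 axis z 90.0 F along,perp,z [-6.58  0.94 -1.79] torque [-1.497  0.159 -0.035] dturn -0.003 [-0.0247 -0.     -0.0374] [ 8.e-04 -1.e-03 -1.e+00] w 39.556641402326825
```

drive_tool([
  [[-0.0005, 0, 0], 0, -1],
  [[-0.001, 0, 0], 0, -1],
  [[-0.001, 0, 0], 0, -1],
  [[-0.0005, 0, 0], 0, -1],
  [[0, 0, 0], 0, -1],
  [[0, 0, 0], 0, -1],
  [[0, 0, 0], 0, -1],
])

```text
clock: 15.83
tcp_pos: [512.5, -150.4, 73.3]
eef_rot: [2.357, 2.076, 0.0]
ft_force: [0.5, -6.1, -1.9]
grip_width: 40.0
gripper_force: 40.0
```

```bash
python3 st.py
```

```text
t 15.83 barrel x 14.0 y 0.0 axis z 90.0 F along,perp,z [-6.    1.25 -1.9 ] torque [-1.285  0.232  0.052] dturn -0.0027 [-0.022  -0.     -0.0375] [ 7.e-04 -7.e-04 -1.e+00] w 39.99297788418084
```

drive_tool([
  [[-0.0005, 0, 0], 0, -1],
  [[-0.001, 0, 0], 0, -1],
  [[-0.001, 0, 0], 0, -1],
  [[-0.0005, 0, 0], 0, -1],
  [[0, 0, 0], 0, -1],
  [[0, 0, 0], 0, -1],
  [[0, 0, 0], 0, -1],
])

```text
clock: 16.42
tcp_pos: [512.1, -153.0, 73.3]
eef_rot: [2.357, 2.076, 0.001]
ft_force: [0.2, -5.1, -3.0]
grip_width: 39.6
gripper_force: 40.0
```

```bash
python3 st.py
```

```text
t 16.42 barrel x 11.5 y 0.0 axis z 90.0 F along,perp,z [-5.02  0.79 -2.98] torque [-1.102  0.029 -0.069] dturn -0.0024 [-0.0195  0.     -0.0375] [ 6.e-04 -2.e-04 -1.e+00] w 39.59452148918156
```

drive_tool([
  [[-0.0005, 0, 0], 0, -1],
  [[-0.0005, 0, 0], 0, -1],
  [[0, 0, 0], 0, -1],
  [[0, 0, 0], 0, -1],
  [[0, 0, 0], 0, -1],
])

```text
clock: 16.83
tcp_pos: [511.8, -153.8, 73.2]
eef_rot: [2.357, 2.077, 0.0]
ft_force: [0.0, -5.5, -1.6]
grip_width: 40.0
gripper_force: 40.0
```

```bash
python3 st.py
```

```text
t 16.83 barrel x 10.6 y -0.2 axis z 89.9 F along,perp,z [-5.44  0.7  -1.65] torque [-1.055 -0.091 -0.097] dturn -0.0021 [-0.0186  0.0002 -0.0376] [ 2.e-04 -0.e+00 -1.e+00] w 39.985701642834265
```

Nearly home; now fine steps until the cup bottom takes the spring force.

drive_tool([
  [[-0.0005, 0, 0], 0, -1],
  [[-0.0003, 0, 0], 0, -1],
  [[0, 0, 0], 0, -1],
  [[0, 0, 0], 0, -1],
  [[0, 0, 0], 0, -1],
])

```text
clock: 17.25
tcp_pos: [511.6, -154.5, 73.1]
eef_rot: [-2.357, -2.077, -0.0]
ft_force: [1.1, -6.3, -1.6]
grip_width: 39.7
gripper_force: 40.0
```

```bash
python3 st.py
```

```text
t 17.25 barrel x 9.9 y -0.3 axis z 89.8 F along,perp,z [-6.12  1.86 -1.65] torque [-0.984 -0.032 -0.08 ] dturn -0.002 [-0.0179  0.0003 -0.0377] [-0.e+00  1.e-04 -1.e+00] w 39.74694617027933
```

drive_tool([
  [[-0.0005, 0, 0], 0, -1],
  [[0, 0, 0], 0, -1],
  [[0, 0, 0], 0, -1],
  [[0, 0, 0], 0, -1],
])

```text
clock: 17.58
tcp_pos: [511.6, -154.7, 73.1]
eef_rot: [-2.356, -2.077, -0.0]
ft_force: [0.8, -2.7, -1.5]
grip_width: 39.7
gripper_force: 40.0
```

```bash
python3 st.py
```

```text
t 17.58 barrel x 9.6 y -0.3 axis z 89.8 F along,perp,z [-2.58  1.14 -1.5 ] torque [-0.658 -0.114 -0.04 ] dturn -0.0017 [-0.0176  0.0003 -0.0377] [-1.e-04  3.e-04 -1.e+00] w 39.7333371603395
```

drive_tool([
  [[-0.0005, 0.0002, 0], 0, -1],
  [[0, 0, 0], 0, -1],
  [[0, 0, 0], 0, -1],
])

```text
clock: 17.83
tcp_pos: [511.6, -154.9, 73.1]
eef_rot: [-2.356, -2.077, -0.0]
ft_force: [-0.9, -0.3, -1.3]
grip_width: 39.6
gripper_force: 40.0
```

```bash
python3 st.py
```

```text
t 17.83 barrel x 9.5 y -0.3 axis z 89.8 F along,perp,z [-0.4  -0.91 -1.29] torque [-0.118  0.055 -0.06 ] dturn -0.0016 [-0.0174  0.0003 -0.0377] [-4.e-04  8.e-04 -1.e+00] w 39.59876875723449
```

drive_tool([
  [[0, 0, 0.0005], 0, -1],
  [[0, 0, 0.0005], 0, -1],
  [[0, 0, 0], 0, -1],
  [[0, 0, 0], 0, -1],
])

```text
clock: 18.17
tcp_pos: [511.6, -155.0, 71.9]
eef_rot: [-2.356, -2.077, -0.0]
ft_force: [0.7, 1.2, -2.7]
grip_width: 39.7
gripper_force: 40.0
```

```bash
python3 st.py
```

```text
t 18.17 barrel x 9.3 y -0.2 axis z 88.6 F along,perp,z [ 1.29  0.56 -2.73] torque [ 0.199 -0.139 -0.028] dturn -0.0017 [-0.0173  0.0002 -0.0389] [-3.e-04  5.e-04 -1.e+00] w 39.70349179904147
```

Home in the cup. Lower by feel until the pins take the weight.

drive_tool([
  [[0, 0, 0.0005], 0, -1],
  [[0, 0, 0], 0, -1],
  [[0, 0, 0], 0, -1],
])

```text
clock: 18.42
tcp_pos: [511.7, -155.1, 71.5]
eef_rot: [-2.356, -2.077, -0.0]
ft_force: [0.3, 2.4, -2.1]
grip_width: 39.7
gripper_force: 40.0
```

drive_tool([
  [[0, 0, 0.0005], 0, -1],
  [[0, 0, 0], 0, -1],
  [[0, 0, 0], 0, -1],
])

```text
clock: 18.67
tcp_pos: [511.7, -155.1, 71.3]
eef_rot: [-2.356, -2.077, -0.001]
ft_force: [-1.0, 4.2, 2.8]
grip_width: 39.7
gripper_force: 40.0
```

drive_tool([
  [[0, 0, 0.0004], 0, -1],
  [[0, 0, 0], 0, -1],
  [[0, 0, 0], 0, -1],
])

```text
clock: 18.92
tcp_pos: [511.8, -155.1, 71.2]
eef_rot: [-2.356, -2.077, -0.001]
ft_force: [-1.6, 5.5, 6.1]
grip_width: 39.8
gripper_force: 40.0
```

```bash
python3 st.py
```

```text
t 18.92 barrel x 9.2 y -0.1 axis z 87.9 F along,perp,z [ 5.24 -2.28  6.14] torque [ 0.871  0.436 -0.027] dturn -0.0019 [-0.0172  0.0001 -0.0396] [ 2.e-04  8.e-04 -1.e+00] w 39.807588505534596
```

Seated on both ends. Relieve the excess load, soften the grip, then open.

drive_tool([
  [[0.0005, -0.0002, -0.0005], 0, -1],
  [[0, 0, 0], 0, -1],
  [[0, 0, 0], 0, -1],
  [[0, 0, 0], 0, -1],
])

```text
clock: 19.25
tcp_pos: [511.7, -155.1, 71.3]
eef_rot: [2.357, 2.077, 0.0]
ft_force: [0.3, 3.0, 2.0]
grip_width: 39.6
gripper_force: 40.0
```

drive_tool([
  [[0, 0, 0], 0, -1],
  [[0, 0, 0], 0, -1],
  [[0, 0, 0], 0, -1],
  [[0, 0, 0], 0, -1],
], force=15)

```text
clock: 19.58
tcp_pos: [511.7, -155.1, 71.3]
eef_rot: [2.357, 2.077, 0.0]
ft_force: [-0.3, 2.9, 2.8]
grip_width: 39.8
gripper_force: 15.0
```

drive_tool([
  [[0, 0, 0], 0, -1],
  [[0, 0, 0], 0, -1],
  [[0, 0, 0], 0, -1],
  [[0, 0, 0], 0, -1],
], force=4)

```text
clock: 19.92
tcp_pos: [511.6, -155.1, 71.3]
eef_rot: [2.357, 2.077, 0.0]
ft_force: [0.8, 2.8, 2.4]
grip_width: 40.0
gripper_force: 4.0
```

```bash
python3 st.py
```

```text
t 19.92 barrel x 9.3 y -0.2 axis z 88.0 F along,perp,z [2.91 0.47 2.45] torque [ 0.447 -0.111 -0.08 ] dturn -0.0021 [-0.0173  0.0002 -0.0395] [ 2.e-04 -1.e-04 -1.e+00] w 39.986638052434856
```

drive_tool([
  [[0, 0, 0], 0, -0.05],
  [[0, 0, 0], 0, 0],
  [[0, 0, 0], 0, 0.05],
  [[0, 0, 0], 0, 0.2],
  [[0, 0, 0], 0, 0.4],
  [[0, 0, 0], 0, 0.6],
  [[0, 0, 0], 0, 0.8],
  [[0, 0, 0], 0, 0.8],
  [[0, 0, 0], 0, 0.8],
  [[0, 0, 0], 0, 0.8],
])

```text
clock: 20.75
tcp_pos: [511.6, -155.0, 71.2]
eef_rot: [2.357, 2.077, 0.0]
ft_force: [-1.0, 0.4, 0.7]
grip_width: 79.0
gripper_force: 0.0
```

drive_tool([
  [[0, 0, -0.005], 0, 0.8],
  [[0, 0, -0.01], 0, 0.8],
  [[0, 0, -0.02], 0, 0.8],
  [[0, 0, -0.025], 0, 0.8],
  [[0, 0, -0.03], 0, 0.8],
  [[0, 0, -0.03], 0, 0.8],
  [[0, 0, -0.03], 0, 0.8],
  [[0, 0, -0.03], 0, 0.8],
  [[0, 0, -0.02], 0, 0.8],
  [[0, 0, 0], 0, 0.8],
])

```text
clock: 21.58
tcp_pos: [513.3, -156.1, 276.6]
eef_rot: [2.354, 2.073, 0.009]
ft_force: [0.4, -0.5, 0.5]
grip_width: 78.7
gripper_force: 0.0
```

drive_tool([
  [[0.03, 0, 0], 0, 0.8],
  [[0.04, 0, 0], 0, 0.8],
  [[0.04, 0, 0], 0, 0.8],
  [[0.04, 0, 0], 0, 0.8],
  [[0.04, 0, 0], 0, 0.8],
  [[0.04, 0, 0], 0, 0.8],
  [[0.03, 0, 0], 0, 0.8],
  [[0.01, 0, 0], 0, 0.8],
  [[0, 0, 0], 0, 0.8],
  [[0, 0, 0], 0, 0.8],
  [[0, 0, 0], 0, 0.8],
])

```text
clock: 22.5
tcp_pos: [545.4, 110.4, 271.4]
eef_rot: [2.359, 2.074, -0.001]
ft_force: [-0.4, -0.3, 0.3]
grip_width: 79.1
gripper_force: 0.0
```

Run:
```python
from st import *
import pickle
d={k:read_camera(k) for k in("scene","top")};pickle.dump(d,open("d5.pkl","wb"))
cv2.imwrite("pics/end.png",np.hstack([cv2.resize(d["scene"]["image"][150:270,150:300],(400,320),interpolation=cv2.INTER_CUBIC),cv2.resize(d["top"]["image"][210:330,335:485],(400,320),interpolation=cv2.INTER_CUBIC)]))
for k in d:
    P=cloud(d[k]).reshape(-1,3)-o;A,B,Z=P@u,P@n,P[:,2]
    for a in(-35,-15,5,25,45,60):
        m=(abs(A-a)<2.5)&(abs(B)<25)&(Z>70)&(Z<125)
        if m.sum()>3:print(k,a,"B %.1f %.1f zmax %.1f"%(B[m].min(),B[m].max(),np.percentile(Z[m],95)))
```

```text
t 22.5 barrel x 276.9 y 0.5 axis z 288.1 F along,perp,z [-0.39 -0.33  0.25] torque [-0.097  0.074  0.013] dturn -0.0047 [-0.2848 -0.0005  0.1608] [-0.e+00 -9.e-04 -1.e+00] w 79.06522977909265
scene -35 B -17.8 22.1 zmax 108.3
scene -15 B -11.4 22.2 zmax 108.4
scene 5 B -20.2 21.5 zmax 108.3
scene 25 B -15.7 22.7 zmax 108.4
scene 45 B -11.5 22.2 zmax 108.7
scene 60 B -18.0 22.8 zmax 108.3
top -35 B -20.2 20.4 zmax 109.8
top -15 B -19.5 19.8 zmax 110.0
top 5 B -19.4 20.1 zmax 109.3
top 25 B -18.7 20.4 zmax 110.1
top 45 B -18.5 20.7 zmax 109.8
top 60 B -19.1 20.9 zmax 110.1
```

View pics/end.png

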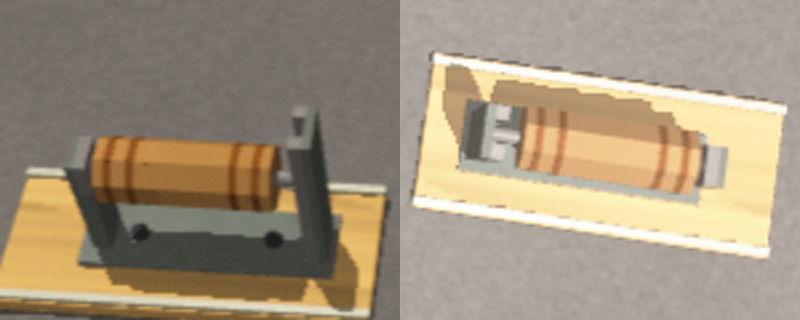

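The roller hangs level between the cup and the slot: its top is at 108–110 mm along the whole length, the pin is in the cup, and the gripper is clear.

```bash
python3 -c "
from plant import bot
print(bot.job_done())"
```

```text
the job is handed in; nothing more can be done
None
```

The roller is fitted in the bench stand, hanging level with its pin home in the round cup and its plunger in the slot; the gripper is clear, nothing felt rammed, snapped or dropped, and I handed the job in at about 22.6 s.

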